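# Pick the softest vibration mount

## Robot

A 6-joint arm with a two-finger parallel gripper is mounted at the origin on a cart in front of the work surface, level with it; the furniture and walls round the work are solid. World frame = base frame: x ahead of the robot, y to its left, z up, the work surface at z = 0. Lengths are in mm, angles in degrees, forces in N, time in s.
With the tool pointing down it reaches from about 350 to 850 mm from the base axis. Payload 8.1 kg.
Tool frame: the origin (TCP) lies on the centre line of the jaws, within the pads' length; the fingertips stand 19 mm ahead of it and the grasp point (between the pads) is the TCP; z points along the fingers, y is the line along which they close (so a half turn about z gives the same grasp; the last joint's range is limited). The gripper opens to 85 mm and grips with 20 to 120 N. Pads are 22 mm wide; open, the fingers measure 114 mm over their backs; the gripper's body (76 mm by 85 mm) begins 54 mm behind the grasp point. The pads swing forward as they close: fully open they stand 13 mm farther back than shut.
Start: joints at [-68.434, 7.471, 85.268, -0, 87.261, -4.893], TCP at [267.356, -537.146, 250.292] pointing down, gripper open.
Joint ranges: [-169.43, 169.43], [-51.17, 129.36], [1.28, 143.12], [-76.62, 256.62], [0, 156.53], [-152.29, 152.29]. Speed limits (degrees/s): [136.94, 136.94, 159.86, 180, 180, 180].

## Interface

Orientations are given as [roll, pitch, yaw] about the fixed x, y, z axes, in that order (R = Rz(yaw) Ry(pitch) Rx(roll)).
In Python, from bench import r gives the robot as it stands. The module is installed in compiled form; this text tells all that it offers.
- The arm moves only by the tool servo_tool, never from a script. Its arguments are lists of equal length, an entry for each row: "fingers": the finger opening in m, from 0 to 0.0854; "linear": the shift along the tool's x, y, z in m, a list of three; "rotation": the turn, a rotation vector about the tool's x, y, z in degrees, a list of three. A call has 1 to 10 rows; each row is the pose to reach, as a shift and turn from the pose commanded when the call began, along the tool's axes at that moment; what a row does not reach only later rows make up. A row lasts 1/10 s, in which the tool goes at most 50 mm and 8.59 degrees, less where a joint would pass 70% of its speed; a pose out of reach is approached as far as the arm can. A call with a gripper value outside its range is refused whole. The fingers move at their own pace and stop on an object; "force" is the grip in N (left out, the last holds). Time passes only in rows, so rows that repeat a pose let the fingers close. It gives the time, the measured TCP pose, the force, the opening and the grip force at its end, in the units of the state.
- r.sense(): the state, without advancing time (a new reading comes with each control period).
- r.snapshot(name): name is "scene" or "side" or "wrist"; returns a dict with "frame" (480x640x3 uint8, red, green, blue), "fx", "fy", "cx", "cy" (pixels), "k1" (the pictures are not rectified: a ray, as slopes to the right and down, at radius r is drawn at 1 + k1 r^2 times it, then the intrinsics apply), "camera_from_world" (4x4, takes a point from world to camera coordinates). Camera axes: x right, y up, looking along -z (the intrinsics and any distortion apply to the point x, -y, -z); pixel columns grow to the right and rows downward; lengths in mm; the calibration is good to about 2 mm. A picture is of the moment at which its call begins. There is no depth.
- r.hand_in(): hands the job in; it is judged then, once.
The state is a dict: "time": time; "joint_pos": joint angles; "qd": joint speeds; "joint_efforts": joint torques, N m; "tool_pos": TCP position; "tcp_rot": TCP orientation; "ft_force": force on the tool from outside, world axes, zero at the start; "wrist_torque": the same for the moment, N m; "finger_gap": finger opening in mm; "grip_force": force on a finger pad.
Only numpy, scipy, OpenCV 4.12 (cv2) and the standard library are available. Lean on these libraries where they do the work, as an engineer would, in place of code of your own. Each camera call takes 0.05 s, during which the arm holds its last target. There are 200 camera calls.

## Task

Three spring mounts for the balance stand in a row on the grey carrier plate. With closed fingertips press each black pad well down, past half of its 14 mm travel, one after another from left to right as the robot sees them, to feel which spring is the softest; then push the white tag in front of that mount all the way down to mark it. Leave the other two tags up, pull no tag upward, and do not pick up or shift any of the things lying around.

Things in the scene. Friction and masses are not known exactly. Their poses are not given: they have to be found in the camera images.
- carrier: grey plate 130 x 400 x 10 mm fixed on the bench; three look-alike spring mounts stand on it in a row, 130 mm apart, in a new order every time. Each: a round cup 42 mm across, 32 mm high, with spring and pad, and 60 mm in front of the pad (robot's side) a guide block 22 x 26 x 28 mm with a tag. Origin: centre of the underside; x away from the robot (within 0.2 rad), y left along the row, z up.
- left_pad (a point): centre of the left pad's top face at rest, 66 mm above the bench (fixed to the carrier, does not move with the pad). Black rubber disc 44 mm across, 10 mm thick; goes straight down up to 14 mm, springs back when let go. Force about 0.5 N at rest plus stiffness x depth; hidden stiffness 200 to 1000 N/m, each mount at least 1.5 times the next softer.
- left_tag (a point): centre of the top face of the left mount's tag when up, as it starts, 60 mm above the bench (fixed to the carrier). White plastic T-shaped tab, flat head 20 (x) x 32 (y) x 6 mm; goes straight down 14 mm to its stop against friction of about 2.5 N and stays where it is left.
- middle_pad (a point): centre of the middle pad's top face at rest, 66 mm above the bench (fixed to the carrier, does not move with the pad). Black rubber disc 44 mm across, 10 mm thick; goes straight down up to 14 mm, springs back when let go. Force about 0.5 N at rest plus stiffness x depth; hidden stiffness 200 to 1000 N/m, each mount at least 1.5 times the next softer.
- middle_tag (a point): centre of the top face of the middle mount's tag when up, as it starts, 60 mm above the bench (fixed to the carrier). White plastic T-shaped tab, flat head 20 (x) x 32 (y) x 6 mm; goes straight down 14 mm to its stop against friction of about 2.5 N and stays where it is left.
- right_pad (a point): centre of the right pad's top face at rest, 66 mm above the bench (fixed to the carrier, does not move with the pad). Black rubber disc 44 mm across, 10 mm thick; goes straight down up to 14 mm, springs back when let go. Force about 0.5 N at rest plus stiffness x depth; hidden stiffness 200 to 1000 N/m, each mount at least 1.5 times the next softer.
- right_tag (a point): centre of the top face of the right mount's tag when up, as it starts, 60 mm above the bench (fixed to the carrier). White plastic T-shaped tab, flat head 20 (x) x 32 (y) x 6 mm; goes straight down 14 mm to its stop against friction of about 2.5 N and stays where it is left.
- tweezers: steel tweezers 115 mm long, 8 mm high, lying loose on the carrier between two mounts. Bystander, to be left alone. Origin at the centre of its underside.
- gel_comb: red comb 84 x 30 x 8 mm lying loose on the carrier between two mounts. Bystander, to be left alone. Origin at the centre of its underside.
- tape_roll: roll of tape, 82 mm across, 19 mm high, lying on the bench. Bystander, to be left alone. Origin at the centre of its underside.
- bottle_small: small clear bottle 43 mm across, 86 mm high, standing on the bench. Bystander, to be left alone. Origin at the centre of its underside.
- weigh_boat: white square weighing dish 82 x 82 x 19 mm on the bench. Bystander, to be left alone. Origin at the centre of its underside.
- timer: small white timer 64 x 66 x 19 mm on the bench. Bystander, to be left alone. Origin at the centre of its underside.

How it is judged (in metres and radians):
On the way, in this order (a step that is already met when the one before it is completed fails the run):
1. the pad of the left mount is pressed down by at least 5 mm (((distance of pad_a_c0 from where it was at the start of the episode above 0.005 m and y of pad_a_c0 in the frame of carrier above 0.06 m) or (distance of pad_b_c0 from where it was at the start of the episode above 0.005 m and y of pad_b_c0 in the frame of carrier above 0.06 m) or (distance of pad_c_c0 from where it was at the start of the episode above 0.005 m and y of pad_c_c0 in the frame of carrier above 0.06 m))), for 0.1 s.
2. the pad of the middle mount is pressed down by at least 5 mm (((distance of pad_a_c0 from where it was at the start of the episode above 0.005 m and y of pad_a_c0 in the frame of carrier between -0.06 and 0.06 m) or (distance of pad_b_c0 from where it was at the start of the episode above 0.005 m and y of pad_b_c0 in the frame of carrier between -0.06 and 0.06 m) or (distance of pad_c_c0 from where it was at the start of the episode above 0.005 m and y of pad_c_c0 in the frame of carrier between -0.06 and 0.06 m))), for 0.1 s.
3. the pad of the right mount is pressed down by at least 5 mm (((distance of pad_a_c0 from where it was at the start of the episode above 0.005 m and y of pad_a_c0 in the frame of carrier below -0.06 m) or (distance of pad_b_c0 from where it was at the start of the episode above 0.005 m and y of pad_b_c0 in the frame of carrier below -0.06 m) or (distance of pad_c_c0 from where it was at the start of the episode above 0.005 m and y of pad_c_c0 in the frame of carrier below -0.06 m))), for 0.1 s.
4. the tag of the softest mount is pushed down (height (world z) of tag_b_c0 below 0.046 m), for 0.2 s.
At the end, for the whole second after the job is handed in: The softest mount's tag is down (more than 11 of 14 mm), the other two tags are up (less than 4 mm down), all pads have sprung back (within 2 mm), and no bystander is more than 25 mm from where it started (height (world z) of tag_b_c0 below 0.046 m and distance of each of tag_a_c0, tag_c_c0 from where it was at the start of the episode below 0.004 m and distance of each of pad_a_c0, pad_b_c0, pad_c_c0 from where it was at the start of the episode below 0.002 m and not (distance of any of tweezers, gel_comb, tape_roll, bottle_small, weigh_boat, timer from where it was at the start of the episode above 0.025 m)); the robot touches nothing.
It fails at once if the tag of a stiffer mount is pushed down (more than 4 mm) (distance of any of tag_a_c0, tag_c_c0 from where it was at the start of the episode above 0.004 m).
It fails at once if a tag is pulled upward by more than 3 mm (height (world z) of any of tag_a_c0, tag_b_c0, tag_c_c0 above 0.06 m).
It fails at once if a bystander is lifted or shifted by more than 25 mm (distance of any of tweezers, gel_comb, tape_roll, bottle_small, weigh_boat, timer from where it was at the start of the episode above 0.025 m).
It also fails if it takes over 54 s, if anything falls off the work surface, if the arm or the gripper's body presses on something with over 40 N, if the wrist force passes 120 N, or if a joint passes its speed limit or range.

## Working session

There is one attempt and no reset: what is moved stays moved. The work goes in short steps, Python scripts to look and compute and a tool call to move; the robot and the scene stay as the last step left them, time stands still between calls to the robot, and variables do not carry over. Pictures are saved under pics/ and viewed, at most 10 in all, crops included, and the job is handed in when it is done.

Besides the shell and the picture viewer there is one more tool, called by a JSON object that holds its "op" and its "data", one argument or row to a line. servo_tool: Moves the arm, as the interface text tells. Its arguments: {"type":"object","properties":{"fingers":{"type":"array","items":{"type":"number"}},"linear":{"type":"array","items":{"type":"array","items":{"type":"number"}}},"rotation":{"type":"array","items":{"type":"array","items":{"type":"number"}}},"force":{"type":"number"}},"required":["fingers","linear","rotation"]}

```bash
mkdir -p pics; python3 - <<'E'
from bench import r
import cv2,pickle
s=r.sense();print(s)
d={}
for n in("scene","side"):
    d[n]=r.snapshot(n);cv2.imwrite(f"pics/{n}0.png",d[n]["frame"][:,:,::-1])
pickle.dump(d,open("d.pkl","wb"))
E
```

```text
{'time': 0.0, 'joint_pos': array([-6.84338938e+01,  7.51574633e+00,  8.53317476e+01, -1.28213682e-03,
        8.72619227e+01, -4.89217592e+00]), 'qd': array([-0.00547497,  0.01752156,  0.02784359,  0.05512352, -0.02643437,
       -0.01536549]), 'joint_efforts': array([-2.65767732e-03, -5.69401753e+01, -5.00562394e+01, -5.55778570e-04,
        1.47887907e-02, -1.91029017e-05]), 'tool_pos': array([ 267.15118093, -536.64431011,  249.21409914]), 'tcp_rot': array([-1.79890873e+02, -8.05524870e-03,  2.64583369e+01]), 'ft_force': array([ 0.63615565,  0.87320103, -0.0374616 ]), 'wrist_torque': array([ 0.0706411 , -0.02890262, -0.03523782]), 'grip_force': 0.0, 'finger_gap': 85.26000416161958}
```

View pics/scene0.png

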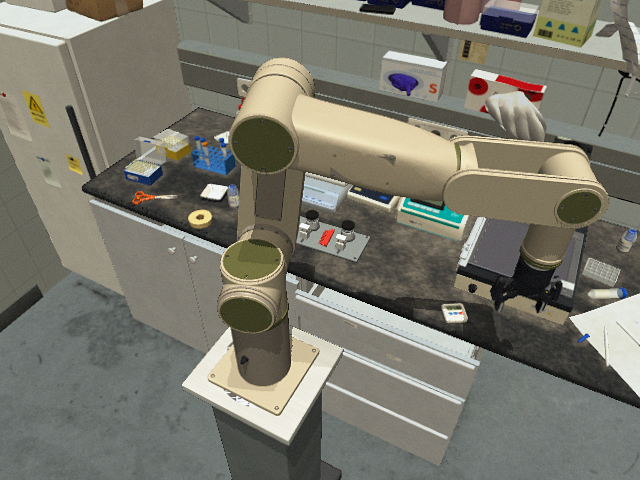

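View pics/side0.png

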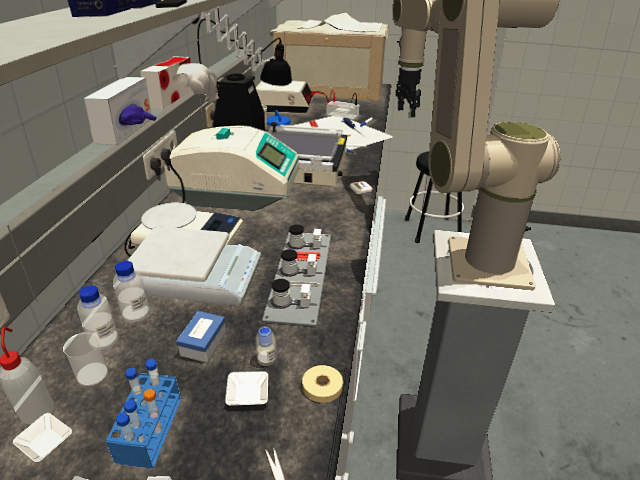

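Side view shows all three mounts (around x 280–320, y 230–305); the scene camera is blocked by the arm for the left mount. I'll enlarge both.

```bash
python3 - <<'E'
import cv2,pickle
d=pickle.load(open("d.pkl","rb"))
a=d["side"]["frame"][220:330,250:350,::-1]; b=d["scene"]["frame"][200:270,290:380,::-1]
import numpy as np
A=cv2.resize(a,None,fx=5,fy=5,interpolation=cv2.INTER_CUBIC);B=cv2.resize(b,None,fx=3,fy=3,interpolation=cv2.INTER_CUBIC)
o=np.zeros((550,780,3),np.uint8);o[:,:500]=A;o[:210,505:775]=B
cv2.imwrite("pics/crop.png",o)
E
cat >h.py <<'E'
import numpy as np,cv2
def ray(c,u,v):
    K=np.array([[c["fx"],0,c["cx"]],[0,c["fy"],c["cy"]],[0,0,1.]])
    p=cv2.undistortPoints(np.array([[[u,v]]],float),K,np.array([c["k1"],0,0,0.]))[0,0]
    M=np.array(c["camera_from_world"]);R=M[:3,:3];o=-R.T@M[:3,3]
    return o,R.T@np.array([p[0],-p[1],-1])
def onz(c,u,v,z):
    o,d=ray(c,u,v);return o+d*(z-o[2])/d[2]
def proj(c,P):
    q=np.array(c["camera_from_world"])@np.append(P,1);x,y=q[0]/-q[2],-q[1]/-q[2];f=1+c["k1"]*(x*x+y*y)
    return c["cx"]+c["fx"]*x*f,c["cy"]+c["fy"]*y*f
E
```

```text
(no output)
```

View pics/crop.png

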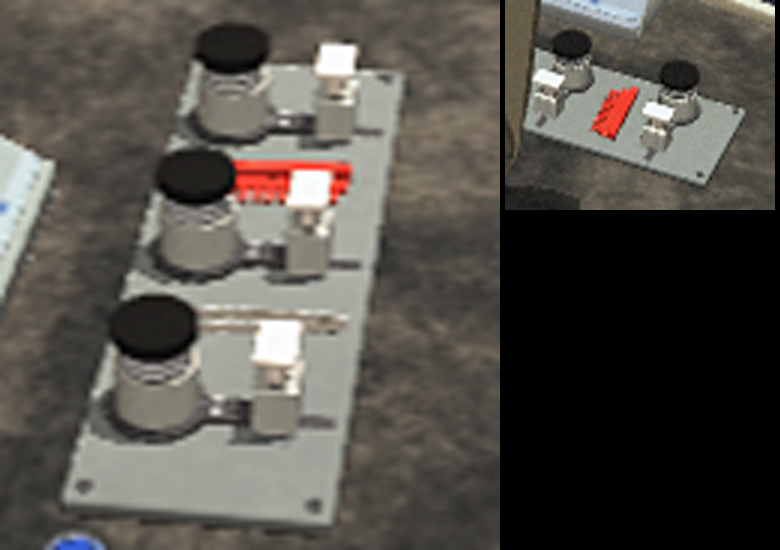

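The crop shows the pad top centres (left to right) at about (153,318), (195,168), (232,42) and the tags at (278,342), (311,187), (337,58). The scene inset shows the middle and right pads at (572,40), (679,72) and tags at (548,77), (658,109).

```bash
cat >m.py <<'E'
import pickle,numpy as np
from h import *
from scipy.optimize import least_squares
d=pickle.load(open("d.pkl","rb"))
S=lambda u,v:(250+(u+.5)/5-.5,220+(v+.5)/5-.5)
C=lambda u,v:(290+(u-505+.5)/3-.5,200+(v+.5)/3-.5)
P={'lp':(0,130,66),'mp':(0,0,66),'rp':(0,-130,66),'lt':(-60,130,60),'mt':(-60,0,60),'rt':(-60,-130,60)}
ob=[("side",'lp',S(153,318)),("side",'mp',S(195,168)),("side",'rp',S(232,42)),("side",'lt',S(278,342)),("side",'mt',S(311,187)),("side",'rt',S(337,58)),
("scene",'mp',C(572,40)),("scene",'rp',C(679,72)),("scene",'mt',C(548,77)),("scene",'rt',C(658,109))]
for n,k,uv in ob: print(n,k,onz(d[n],*uv,P[k][2]).round(1))
def W(q,k):
    x,y,z=P[k];c,s=np.cos(q[3]),np.sin(q[3]);return np.array([q[0]+c*x-s*y,q[1]+s*x+c*y,z])
# q: x0,y0 of pad row,offset of row in carrier frame absorbed,yaw
f=lambda q:np.concatenate([onz(d[n],*uv,P[k][2])[:2]-W(q,k)[:2] for n,k,uv in ob])
g=lambda q:np.concatenate([np.subtract(proj(d[n],W(q,k)),uv) for n,k,uv in ob])
q=least_squares(g,[500,0,0,0]).x
print(q,g(q).reshape(-1,2).round(2).tolist())
for k in P: print(k,W(q,k).round(1))
E
python3 m.py
```

```text
side lp [538.8 280.3  66. ]
side mp [546.6 151.7  66. ]
side rp [553.4  23.3  66. ]
side lt [477.6 280.1  60. ]
side mt [485.  149.2  60. ]
side rt [493.2  19.8  60. ]
scene mp [548.8 151.1  66. ]
scene rp [554.7  21.4  66. ]
scene mt [486.3 147.4  60. ]
scene rt [495.2  18.   60. ]
[5.46144595e+02 1.51572864e+02 1.22345021e+02 5.96390119e-02] [[0.05, 0.27], [0.17, -0.01], [-0.05, -0.28], [-0.18, -0.64], [-0.37, -0.32], [-0.19, -0.32], [-0.5, 0.4], [-0.21, 0.1], [-0.16, -0.04], [-0.23, 0.19]]
lp [538.4 281.3  66. ]
mp [546.1 151.6  66. ]
rp [553.9  21.8  66. ]
lt [478.5 277.8  60. ]
mt [486.3 148.   60. ]
rt [494.   18.2  60. ]
```

```bash
cat >t.py <<'E'
import sys,numpy as np
a=np.array(list(map(float,sys.argv[1:8])))  # x y z yaw -> x y z
c,s=np.cos(np.radians(a[3])),np.sin(np.radians(a[3]));D=a[4:7]-a[:3]
print((np.array([c*D[0]+s*D[1],s*D[0]-c*D[1],-D[2]])/1000).round(4))
E
python3 t.py 267.356 -537.146 250.292 26.459 538.4 281.3 180
```

```text
[ 0.6073 -0.612   0.0703]
```

{"op": "servo_tool", "data": {
  "fingers": [0,0,0,0,0,0,0,0,0,0],
  "linear": [
    [0.015,-0.015,0],
    [0.045,-0.045,0],
    [0.075,-0.075,0],
    [0.105,-0.105,0],
    [0.135,-0.135,0],
    [0.165,-0.165,0],
    [0.195,-0.195,0],
    [0.225,-0.225,0],
    [0.255,-0.255,0],
    [0.285,-0.285,0]
  ],
  "rotation": [
    [0,0,0],
    [0,0,0],
    [0,0,0],
    [0,0,0],
    [0,0,0],
    [0,0,0],
    [0,0,0],
    [0,0,0],
    [0,0,0],
    [0,0,0]
  ],
  "force": 20
}}

```text
time: 1.1
tool_pos: [395.5, -153.3, 250.0]
tcp_rot: [-180.0, 0.0, 26.4]
ft_force: [0.4, -1.2, -0.3]
finger_gap: -0.2
grip_force: 0.0
```

{"op": "servo_tool", "data": {
  "fingers": [0,0,0,0,0,0,0,0,0,0],
  "linear": [
    [0.034,-0.034,0],
    [0.068,-0.068,0],
    [0.102,-0.102,0],
    [0.136,-0.136,0],
    [0.17,-0.17,0],
    [0.204,-0.206,0],
    [0.238,-0.24,0.01],
    [0.27,-0.274,0.02],
    [0.304,-0.308,0.035],
    [0.3223,-0.327,0.05]
  ],
  "rotation": [
    [0,0,2],
    [0,0,4],
    [0,0,6],
    [0,0,9],
    [0,0,12],
    [0,0,15],
    [0,0,17],
    [0,0,19],
    [0,0,21],
    [0,0,23]
  ]
}}

```text
time: 2.1
tool_pos: [538.4, 284.7, 199.2]
tcp_rot: [-180.0, 0.0, 3.5]
ft_force: [-0.2, 0.7, 0.2]
finger_gap: -0.3
grip_force: 0.0
```

{"op": "servo_tool", "data": {
  "fingers": [0,0,0,0,0,0,0],
  "linear": [
    [0,0,0.02],
    [0,0,0.04],
    [0,0,0.06],
    [0,0,0.08],
    [0,0,0.09],
    [0,0,0.095],
    [0,0,0.095]
  ],
  "rotation": [
    [0,0,0],
    [0,0,0],
    [0,0,0],
    [0,0,0],
    [0,0,0],
    [0,0,0],
    [0,0,0]
  ]
}}

```text
time: 2.8
tool_pos: [538.1, 281.2, 104.8]
tcp_rot: [180.0, 0.1, 3.5]
ft_force: [-0.7, -0.4, -0.2]
finger_gap: 0.3
grip_force: 0.0
```

```bash
python3 - <<'E'
from bench import r
import cv2,numpy as np
s=r.snapshot("side")["frame"][180:330,240:380,::-1];c=r.snapshot("scene")["frame"][150:270,240:380,::-1]
o=np.zeros((600,800,3),np.uint8);o[:600,:560]=cv2.resize(s,None,fx=4,fy=4,interpolation=2);o[:206,560:]=cv2.resize(c,(240,206))
cv2.imwrite("pics/l.png",o);print(r.sense())
E
```

```text
{'time': 2.9, 'joint_pos': array([2.27503791e+01, 1.49235051e+01, 9.22923628e+01, 9.47844977e-04,
       7.27043883e+01, 1.09295094e+02]), 'qd': array([ 0.02439841, -0.49188746, -0.47157222, -0.08540798,  0.0346223 ,
        0.01905661]), 'joint_efforts': array([ 1.32526000e-02, -5.89883244e+01, -4.55878007e+01,  4.76352507e-04,
        1.63567113e-02, -1.55402552e-05]), 'tool_pos': array([538.96639188, 281.53698716, 106.31944321]), 'tcp_rot': array([-1.79972795e+02, -7.49653532e-02,  3.45498655e+00]), 'ft_force': array([0.24114433, 0.21557068, 0.9671251 ]), 'wrist_torque': array([0.01018672, 0.04895087, 0.00390724]), 'grip_force': 0.0, 'finger_gap': 0.005300128526293087}
```

View pics/l.png

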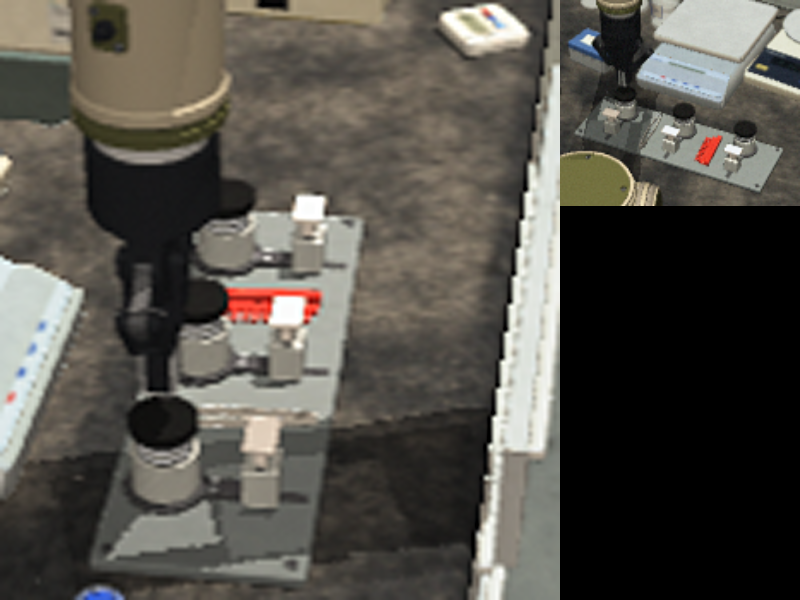

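The fingertips sit directly over the left pad, at (160,385) in the crop. Pressing.

{"op": "servo_tool", "data": {
  "fingers": [0,0,0,0,0,0,0,0,0],
  "linear": [
    [0,0,0.008],
    [0,0,0.015],
    [0,0,0.019],
    [0,0,0.022],
    [0,0,0.025],
    [0,0,0.028],
    [0,0,0.031],
    [0,0,0.031],
    [0,0,0.031]
  ],
  "rotation": [
    [0,0,0],
    [0,0,0],
    [0,0,0],
    [0,0,0],
    [0,0,0],
    [0,0,0],
    [0,0,0],
    [0,0,0],
    [0,0,0]
  ]
}}

```text
time: 3.8
tool_pos: [538.3, 281.3, 74.6]
tcp_rot: [180.0, 0.0, 3.5]
ft_force: [-3.9, -2.8, 6.6]
finger_gap: 0.1
grip_force: 3.1
```

```bash
cat >f.py <<'E'
from bench import r
import numpy as np
F=[];E=[];Z=[]
for i in range(14):
    im=r.snapshot("side");s=r.sense();F.append(s["ft_force"][2]);E.append(s["joint_efforts"][1:3]);Z.append(s["tool_pos"][2])
print(s["time"],np.round(F,1),"F",np.mean(F),"+-",np.std(F)/14**.5,"z",np.mean(Z),"eff",np.mean(E,0))
E
python3 f.py
```

```text
4.5 [6.6 5.9 5.6 7.3 5.9 6.2 6.7 5.8 6.2 6.1 6.4 6.1 5.5 6.4] F 6.1834973484250275 +- 0.11943257514461922 z 74.69748635847519 eff [-58.06588616 -44.88685472]
```

{"op": "servo_tool", "data": {
  "fingers": [0,0,0,0,0,0,0,0,0,0],
  "linear": [
    [0,0,-0.015],
    [0,0,-0.031],
    [0,0,-0.036],
    [0,0.03,-0.036],
    [0,0.06,-0.036],
    [0,0.09,-0.036],
    [0,0.115,-0.036],
    [0,0.13,-0.036],
    [0,0.13,-0.031],
    [0,0.13,-0.031]
  ],
  "rotation": [
    [0,0,0],
    [0,0,0],
    [0,0,0],
    [0,0,0],
    [0,0,0],
    [0,0,0],
    [0,0,0],
    [0,0,0],
    [0,0,0],
    [0,0,0]
  ]
}}

```text
time: 5.5
tool_pos: [545.9, 151.8, 104.8]
tcp_rot: [-180.0, 0.0, 3.4]
ft_force: [-0.2, 0.4, -0.0]
finger_gap: -0.1
grip_force: 0.0
```

```bash
python3 f.py
```

```text
6.2 [-0.1  0.6  0.6 -0.4 -0.1  0.1  0.6 -0.7 -0.3 -0.9  0.3 -0.5  0.3 -0.2] F -0.052306610811131526 +- 0.12281983882399995 z 105.2685864817968 eff [-54.40617136 -46.08591122]
```

{"op": "servo_tool", "data": {
  "fingers": [0,0,0,0,0,0,0,0,0],
  "linear": [
    [0,0,0.008],
    [0,0,0.015],
    [0,0,0.019],
    [0,0,0.022],
    [0,0,0.025],
    [0,0,0.028],
    [0,0,0.031],
    [0,0,0.031],
    [0,0,0.031]
  ],
  "rotation": [
    [0,0,0],
    [0,0,0],
    [0,0,0],
    [0,0,0],
    [0,0,0],
    [0,0,0],
    [0,0,0],
    [0,0,0],
    [0,0,0]
  ]
}}

```text
time: 7.1
tool_pos: [546.2, 151.6, 74.5]
tcp_rot: [-180.0, -0.0, 3.5]
ft_force: [-2.7, -0.7, 3.5]
finger_gap: -0.1
grip_force: 1.6
```

```bash
python3 f.py
```

```text
7.8 [3.  3.7 3.3 2.6 3.5 2.8 3.2 2.5 3.5 3.3 3.2 3.2 4.2 2.9] F 3.197588963094528 +- 0.11536940257294963 z 74.40281743085886 eff [-53.89272605 -44.6223958 ]
```

{"op": "servo_tool", "data": {
  "fingers": [0,0,0,0,0,0,0,0,0,0],
  "linear": [
    [0,0,-0.015],
    [0,0,-0.031],
    [0,0,-0.036],
    [0,0.03,-0.036],
    [0,0.06,-0.036],
    [0,0.09,-0.036],
    [0,0.115,-0.036],
    [0,0.13,-0.036],
    [0,0.13,-0.031],
    [0,0.13,-0.031]
  ],
  "rotation": [
    [0,0,0],
    [0,0,0],
    [0,0,0],
    [0,0,0],
    [0,0,0],
    [0,0,0],
    [0,0,0],
    [0,0,0],
    [0,0,0],
    [0,0,0]
  ]
}}

```text
time: 8.8
tool_pos: [553.7, 22.1, 104.7]
tcp_rot: [-180.0, 0.0, 3.4]
ft_force: [-0.2, 0.5, -1.0]
finger_gap: -0.1
grip_force: 0.0
```

{"op": "servo_tool", "data": {
  "fingers": [0,0,0,0,0,0,0,0,0],
  "linear": [
    [0,0,0.008],
    [0,0,0.015],
    [0,0,0.019],
    [0,0,0.022],
    [0,0,0.025],
    [0,0,0.028],
    [0,0,0.031],
    [0,0,0.031],
    [0,0,0.031]
  ],
  "rotation": [
    [0,0,0],
    [0,0,0],
    [0,0,0],
    [0,0,0],
    [0,0,0],
    [0,0,0],
    [0,0,0],
    [0,0,0],
    [0,0,0]
  ]
}}

```text
time: 9.7
tool_pos: [554.0, 22.2, 75.0]
tcp_rot: [-180.0, 0.0, 3.5]
ft_force: [-6.9, 2.4, 9.6]
finger_gap: 0.0
grip_force: 4.7
```

```bash
python3 f.py
```

```text
10.4 [10.5  9.4  9.2  9.2  8.2  9.7  9.7  8.2  9.2  8.5  9.2  9.4  9.7 10. ] F 9.289416771007428 +- 0.1659523426693848 z 75.11486858717537 eff [-49.76347983 -43.90560993]
```

Same depth, forces: left 6.2 N, middle 3.2 N, right 9.3 N, so the middle one is softest. Next, over to its tag.

{"op": "servo_tool", "data": {
  "fingers": [0,0,0,0,0,0,0,0,0,0],
  "linear": [
    [0,0,-0.015],
    [0,0,-0.031],
    [0,0,-0.046],
    [-0.012,-0.026,-0.046],
    [-0.024,-0.052,-0.046],
    [-0.036,-0.078,-0.046],
    [-0.048,-0.104,-0.046],
    [-0.06,-0.13,-0.046],
    [-0.06,-0.13,-0.031],
    [-0.06,-0.13,-0.021]
  ],
  "rotation": [
    [0,0,0],
    [0,0,0],
    [0,0,0],
    [0,0,0],
    [0,0,0],
    [0,0,0],
    [0,0,0],
    [0,0,0],
    [0,0,0],
    [0,0,0]
  ]
}}

```text
time: 11.4
tool_pos: [486.5, 148.2, 95.3]
tcp_rot: [180.0, -0.1, 3.5]
ft_force: [0.3, 0.1, -0.0]
finger_gap: -0.1
grip_force: 0.0
```

```bash
python3 - <<'E'
from bench import r
import cv2,numpy as np
s=r.snapshot("side")["frame"][200:320,250:370,::-1]
cv2.imwrite("pics/tag.png",cv2.resize(s,None,fx=5,fy=5,interpolation=2));print(r.sense()["tool_pos"])
E
```

```text
[485.36753006 147.35275558  93.09033886]
```

View pics/tag.png

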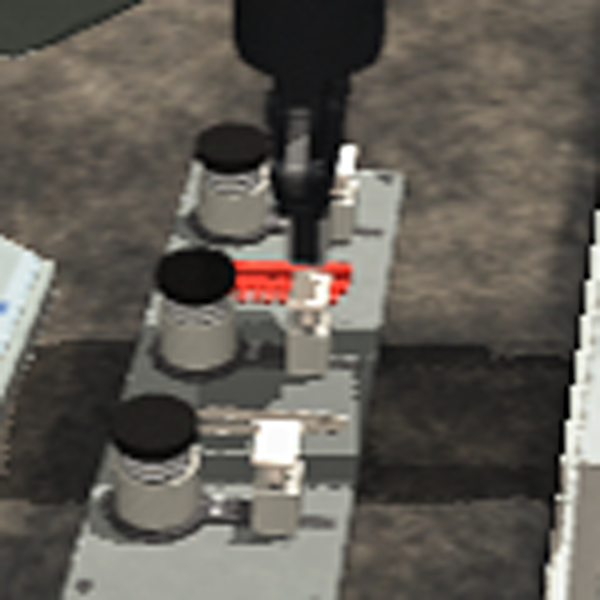

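The tips (305,255) hover right over the middle tag (311,287). All pads and tags are up, so I'll push from z≈95.3 to about 64.

{"op": "servo_tool", "data": {
  "fingers": [0,0,0,0,0,0,0,0,0,0],
  "linear": [
    [0,0,0.006],
    [0,0,0.011],
    [0,0,0.015],
    [0,0,0.019],
    [0,0,0.023],
    [0,0,0.027],
    [0,0,0.03],
    [0,0,0.031],
    [0,0,0.031],
    [0,0,0.031]
  ],
  "rotation": [
    [0,0,0],
    [0,0,0],
    [0,0,0],
    [0,0,0],
    [0,0,0],
    [0,0,0],
    [0,0,0],
    [0,0,0],
    [0,0,0],
    [0,0,0]
  ]
}}

```text
time: 12.45
tool_pos: [486.6, 147.9, 64.9]
tcp_rot: [180.0, -0.0, 3.5]
ft_force: [-2.8, -2.0, 8.3]
finger_gap: 0.3
grip_force: 3.6
```

{"op": "servo_tool", "data": {
  "fingers": [0,0,0],
  "linear": [
    [0,0,0.001],
    [0,0,0.001],
    [0,0,0.001]
  ],
  "rotation": [
    [0,0,0],
    [0,0,0],
    [0,0,0]
  ]
}}

```text
time: 12.75
tool_pos: [486.6, 147.9, 64.7]
tcp_rot: [180.0, -0.0, 3.5]
ft_force: [-7.5, -4.7, 15.4]
finger_gap: -0.1
grip_force: 8.1
```

{"op": "servo_tool", "data": {
  "fingers": [0,0,0,0,0,0,0,0],
  "linear": [
    [0,0,-0.01],
    [0,0,-0.03],
    [0,0,-0.06],
    [0,0,-0.1],
    [0,0,-0.14],
    [0,0,-0.17],
    [0,0,-0.17],
    [0,0,-0.17]
  ],
  "rotation": [
    [0,0,0],
    [0,0,0],
    [0,0,0],
    [0,0,0],
    [0,0,0],
    [0,0,0],
    [0,0,0],
    [0,0,0]
  ]
}}

```text
time: 13.55
tool_pos: [486.8, 148.2, 234.1]
tcp_rot: [-180.0, -0.1, 3.5]
ft_force: [-0.5, -0.7, -0.9]
finger_gap: -0.1
grip_force: 0.0
```

```bash
python3 - <<'E'
from bench import r
import cv2,numpy as np
s=r.snapshot("side")["frame"][200:320,250:370,::-1]
cv2.imwrite("pics/end.png",cv2.resize(s,None,fx=5,fy=5,interpolation=2))
E
```

```text
(no output)
```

View pics/end.png

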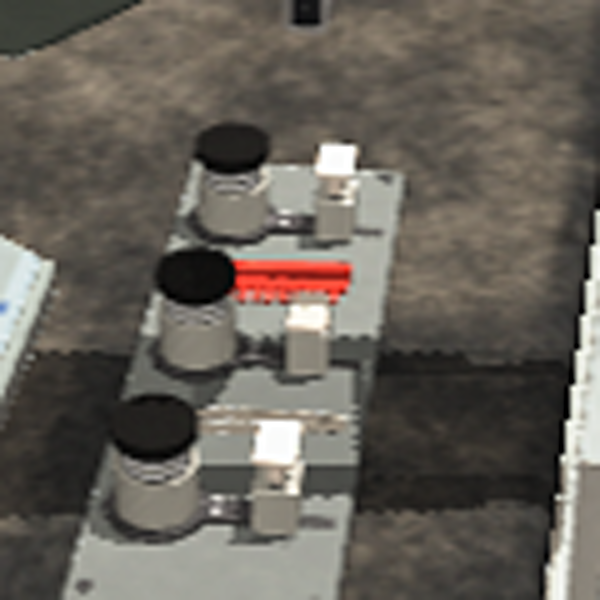

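The middle tag is down on its block (305,320), the other two tags are up, the pads have sprung back, and the comb and tweezers haven't moved.

```bash
python3 -c "from bench import r;print(r.hand_in())"
```

```text
the job is handed in; nothing more can be done
None
```

The middle mount is the softest (3.2 N, against 6.2 N left and 9.3 N right at about the same depth); its tag is pushed fully down, the other two tags are still up, and the job is handed in (no verdict was returned).

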